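# Check a moulded clip in the leaf gauge

## Robot

A 6-joint arm with a two-finger parallel gripper is mounted at the origin on a cart in front of the work surface, level with it; the furniture and walls round the work are solid. World frame = base frame: x ahead of the robot, y to its left, z up, the work surface at z = 0. Lengths are in mm, angles in rad, forces in N, time in s.
With the tool pointing down it reaches from about 350 to 875 mm from the base axis. Payload 4.2 kg.
Tool frame: the origin (TCP) lies between the finger pads; the fingertips stand 11 mm ahead of it and the grasp point (between the pads) lies 8 mm behind it; z points along the fingers, y is the direction in which the jaws open and shut (so a half turn about z gives the same grasp; the last joint's range is limited). The gripper opens to 85 mm and grips with 20 to 120 N. Pads are 22 mm wide; open, the fingers measure 114 mm over their backs; the gripper's body (76 mm by 85 mm) begins 54 mm behind the grasp point. The pads swing forward as they close: fully open they stand 13 mm farther back than shut.
Start: joints at [-1.025, 0.385, 0.008, 0, -1.194, -0.259], TCP at [176.819, -599.445, 206.112] pointing down, gripper open.
Joint ranges: [-3.14, 3.14], [-1.21, 2.06], [-1.07, 1.41], [-3.16, 2.05], [-2.99, -0.16], [-3.1, 3.1]. Speed limits (rad/s): [2.79, 2.79, 3.14, 3.14, 3.14, 3.14].

## Interface

Orientations are given as a unit quaternion [x, y, z, w].
In Python, from bench import * gives the robot as it stands.
- The arm moves only by the tool servo_tool, never from a script. Its argument "rows" is a list of rows, each a list of 7 numbers: the opening, from 0 (shut) to 1 (fully open), then the shift along the tool's x, y, z in cm, then the turn, a rotation vector about the tool's x, y, z in degrees. A call has 1 to 12 rows; each row shifts and turns the commanded pose from where the row before left it, along the tool's axes as they then stand; what a row does not reach is not made up. A row lasts 1/10 s, in which the tool goes at most 50 mm and 8.59 degrees, less where a joint would pass 70% of its speed; a pose out of reach is approached as far as the arm can. A call is refused whole if a number of a shift passes 5 or a number of a turn 8.59, either way. A call with a gripper value outside its range is refused whole. The fingers move at their own pace and stop on an object; the grip force is fixed at half the most. Time passes only in rows, so rows that do not move let the fingers close. It gives the time, the measured TCP pose, the force and the opening at its end, in the units of the state.
- read_state(): the state, without advancing time (a new reading comes with each control period).
- get_image(name): name is "side" or "top" or "wrist"; returns a dict with "image" (400x640x3 uint8, red, green, blue), "mtx" (3x3 intrinsics, pixels), "extrinsics" (4x4, takes a point from camera to world coordinates). Camera axes: x right, y up, looking along -z (the intrinsics and any distortion apply to the point x, -y, -z); pixel columns grow to the right and rows downward; lengths in mm; the calibration is good to about 2 mm. A picture is of the moment at which its call begins. There is no depth.
- job_done(): hands the job in, once; it reports no verdict.
The state is a dict: "clock": time; "joints": joint angles; "joint_vel": joint speeds; "joint_efforts": joint torques, N m; "position": TCP position; "ee_rot": TCP orientation; "contact_force": force on the tool from outside, world axes, zero at the start; "wrist_torque": the same for the moment, N m; "gripper_width": finger opening in mm.
Only numpy, scipy, OpenCV 4.12 (cv2) and the standard library are available. Lean on these libraries where they do the work, as an engineer would, in place of code of your own. Each camera call takes 0.05 s, during which the arm holds its last target. There are 200 camera calls.

## Task

Check the clip that lies in the gauge, by pressing only: press the raised leaf down on its thumb pad until the hook latch snaps over its front edge and keeps it shut; then push the wide-headed plunger fully home so that it holds the clip down, and only after that push the narrow-headed feeler plunger fully home. Pick nothing up: the clip stays in its nest, and the spare clip and the gauge block beside the gauge stay where they lie.

Things in the scene. Friction and masses are not known exactly. Their poses are not given: they have to be found in the camera images.
- gauge: checking gauge fixed on the table: grey base plate 200 (x) x 150 (y) mm, top 21 mm up, white nest pad with a black clip; over it the leaf, an aluminium frame 100 mm wide, 10 mm thick, reaching 155 mm from its hinge (far side) to the front, a striker pin across its front edge. Origin on the table under the plate's centre; x points from the front (latch side, nearest the robot) to the hinge, z up.
- leaf_hinge (a point): middle of the leaf's hinge axis, fixed at (75, 0, 79) mm in the gauge's frame; the axis runs along the gauge's y and lies in the leaf's mid-plane. Shut, the leaf's top face is 84 mm above the table.
- leaf (a joint): opening angle of the leaf, rad: 0 is pressed down on its stop, it grows as the front edge lifts. It starts raised by 0.35 to 0.6. A weak spring lifts it: unlatched it rises again by itself to about 0.4. Caught by the hook it rests at about 0.016.
- leaf_pad (a point): top centre of the thumb pad, a black rubber disc of 30 mm diameter on the middle of the leaf's front bar: 132 mm from the hinge axis, 7 mm above the mid-plane; moves with the leaf in an arc (shut: (-57, 0, 86) mm in the gauge's frame). Pushing it down takes 1 to 2 N, then 3 to 6 N over the last 15 mm where the pin forces the hook aside; then it meets a hard stop.
- latch (a joint): angle of the steel hook latch, rad: 0 upright (its spring rest), grows as the hook is pushed out to the front. A strip 24 mm wide at the middle of the gauge's front edge, 93 mm in front of its centre, top 115 mm above the table. The leaf's pin pushes it back by about 0.1 in passing (below a leaf angle of 0.12) and it snaps back over the pin at a leaf angle of 0.02 to 0.01. It needs no touch.
- wide (a joint): how far the wide plunger is pushed in, m: 0 to 0.012; it starts at 0 to 0.002. At 0.012 its head sits on its bushing. It stays where it is left (friction 3 N, no spring).
- wide_top (a point): top centre of the wide plunger's knurled head, 28 mm diameter, 8 mm high; moves with it. On the leaf 82 mm from the hinge axis, 20 mm to the gauge's +y side; the top stands 33 mm above the leaf's mid-plane when out, 21 mm when home. It slides square to the leaf.
- narrow (a joint): the same for the narrow plunger: 0 to 0.012 m, starts at 0 to 0.002, friction 3 N, no spring.
- narrow_top (a point): top centre of the narrow plunger's knurled head, 16 mm diameter, 8 mm high; moves with it. On the leaf 68 mm from the hinge axis, 20 mm to the gauge's -y side; the top stands 33 mm above the leaf's mid-plane when out, 21 mm when home.
- clip: black C-shaped moulded clip under test, 46 x 67 x 28 mm, loose in the nest under the leaf, its underside 29 mm above the table. Origin at the middle of its underside.
- spare_clip: another black moulded clip, 47 x 74 x 31 mm, loose on the table about 140 mm to the gauge's +y side. Origin at the middle of its underside. To be left alone.
- gauge_block: slotted steel gauge block, 22 x 56 x 12 mm, loose on the table about 130 mm to the gauge's -y side. Origin at the middle of its underside. To be left alone.

How it is judged (in metres and radians):
On the way, in this order (a step that is already met when the one before it is completed fails the run):
1. the leaf is shut and the hook latch is over its striker pin (value of joint each of leaf, latch below 0.03 rad), for 0.2 s.
2. the wide plunger is home, the leaf still latched (all of step 1 and value of joint wide above 0.0105 m), for 0.2 s.
3. the narrow plunger is home too (all of step 2 and value of joint narrow above 0.0105 m), for 0.2 s.
At the end, for the whole second after the job is handed in: The leaf is latched shut (angle under 0.03 rad, hook within 0.03 rad of upright), both plungers are within 1.5 mm of home, the clip is within 8 mm and the spare clip and gauge block within 15 mm of where they started (all of step 3 and distance of clip from where it was at the start of the episode below 0.008 m and distance of each of spare_clip, gauge_block from where it was at the start of the episode below 0.015 m); the robot touches nothing.
It fails at once if the clip is lifted or shifted out of its nest (over 8 mm) (distance of clip from where it was at the start of the episode above 0.008 m).
It fails at once if the spare clip is lifted or pushed away (over 15 mm) (distance of spare_clip from where it was at the start of the episode above 0.015 m).
It fails at once if the gauge block is lifted or pushed away (over 15 mm) (distance of gauge_block from where it was at the start of the episode above 0.015 m).
It also fails if it takes over 42 s, if anything falls off the work surface, if the arm or the gripper's body presses on something with over 40 N, if the wrist force passes 120 N, or if a joint passes its speed limit or range.

## Working session

There is one attempt and no reset: what is moved stays moved. The work goes in short steps, Python scripts to look and compute and a tool call to move; the robot and the scene stay as the last step left them, time stands still between calls to the robot, and variables do not carry over. Pictures are saved under pics/ and viewed, about 8 in all and at most 12, crops included, and the job is handed in when it is done.

Besides the shell and the picture viewer there is one more tool, called after "Call:" in YAML: its name, and indented under it one key for each argument. servo_tool: Moves the arm, as the interface text tells. Its arguments: {"type":"object","properties":{"rows":{"type":"array","items":{"type":"array","items":{"type":"number"}}}},"required":["rows"]}

```bash
mkdir -p pics
python3 - <<'E'
from bench import *
import cv2
s=read_state();print(s)
for n in("top","side"):
    g=get_image(n);cv2.imwrite(f"pics/{n}0.png",g["image"][:,:,::-1]);print(n,g["mtx"].tolist(),g["extrinsics"].round(4).tolist(),[k for k in g])
E
```

```text
{'clock': 0.0, 'joints': array([-1.02539956e+00,  3.85574471e-01,  6.63536662e-03, -5.32777604e-04,
       -1.19399641e+00, -2.58625480e-01]), 'joint_vel': array([ 0.00084095,  0.00050521,  0.00138105,  0.00073321,  0.00149801,
       -0.00152389]), 'joint_efforts': array([ 7.16952254e-04, -3.92284584e+01,  1.88399273e+01,  4.18618485e+00,
       -4.65599354e-03, -1.21786681e-05]), 'position': array([ 176.64658445, -598.85221551,  205.00955115]), 'ee_rot': array([-1.42797468e-01,  9.89751321e-01,  1.08119963e-03, -1.90643995e-04]), 'contact_force': array([0.46571065, 0.38503617, 0.1115266 ]), 'wrist_torque': array([ 0.00754689,  0.05820532, -0.00615989]), 'gripper_width': 85.34603979059975}
top [[364.5417413142519, 0.0, 318.8701744150663], [0.0, 364.5417413142519, 199.7802180278014], [0.0, 0.0, 1.0]] [[0.0009, 0.9911, -0.1328, 361.1911], [-1.0, -0.0002, -0.0084, 85.1617], [-0.0083, 0.1328, 0.9911, 950.0272], [0.0, 0.0, 0.0, 1.0]] ['image', 'mtx', 'extrinsics']
side [[480.83466569073795, 0.0, 316.70507399951015], [0.0, 480.83466569073795, 201.22380688551323], [0.0, 0.0, 1.0]] [[0.997, 0.0489, -0.0593, 437.6203], [-0.0746, 0.4298, -0.8998, -760.7722], [-0.0185, 0.9016, 0.4322, 499.7721], [0.0, 0.0, 0.0, 1.0]] ['image', 'mtx', 'extrinsics']
```

View pics/top0.png

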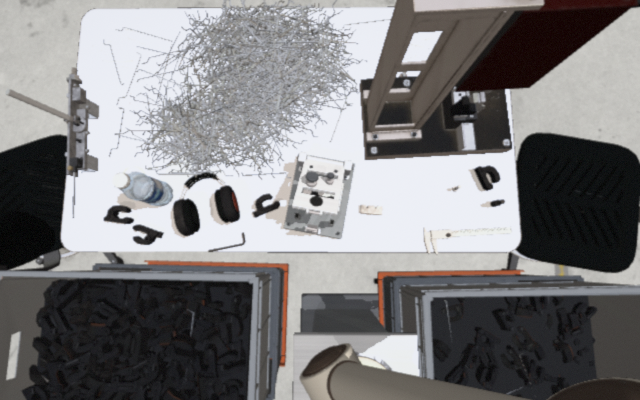

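View pics/side0.png

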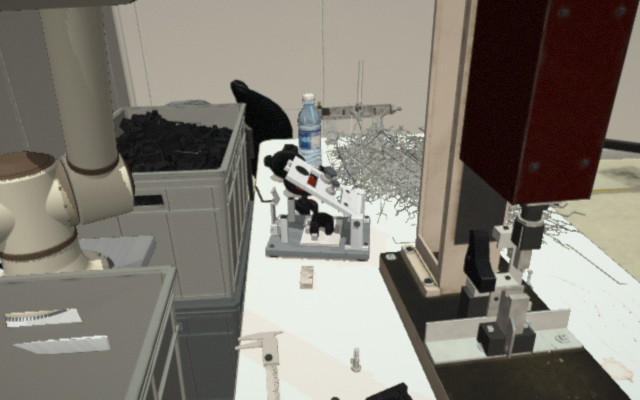

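Top view: the gauge is at about (318,195), the spare clip at (265,205), the block at (371,210), and the press tower behind and to the right. Next, enlarged crops.

Run:
```python
import cv2,numpy as np
a=cv2.imread("pics/top0.png")[145:245,245:385];b=cv2.imread("pics/side0.png")[135:290,245:385]
cv2.imwrite("pics/c1.png",cv2.resize(a,None,fx=5.7,fy=5.7,interpolation=cv2.INTER_CUBIC))
cv2.imwrite("pics/c2.png",cv2.resize(b,None,fx=3.8,fy=3.8,interpolation=cv2.INTER_CUBIC))
```

```text
(no output)
```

View pics/c1.png

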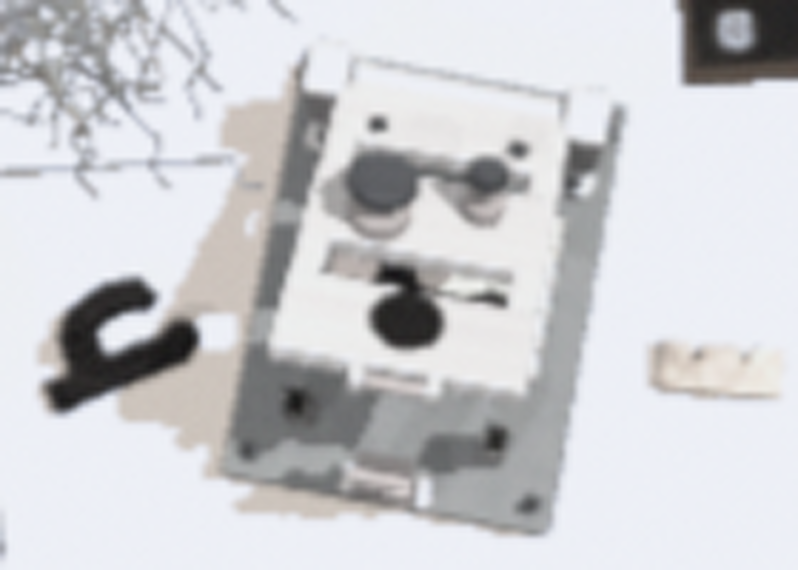

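View pics/c2.png

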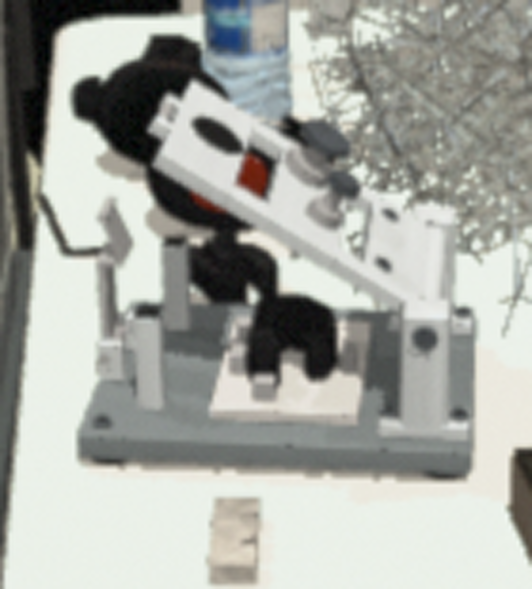

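Crops: top view shows pad (407,318), wide head (382,180), narrow head (488,173) and the plate corners. Side view shows pad (216,134), heads (325,138) and (343,184). I'll fit the pose and leaf angle to these.

```bash
cat > h.py <<'E'
import numpy as np
from scipy.spatial.transform import Rotation as R
def leafpt(r,y,h,a):  # distance from hinge, side, height over mid-plane -> gauge frame
    return np.array([75-r*np.cos(a)+h*np.sin(a)*1, y, 79+r*np.sin(a)+h*np.cos(a)])
def g2w(p,x,y,yaw):
    c,s=np.cos(yaw),np.sin(yaw);return np.array([x+c*p[0]-s*p[1],y+s*p[0]+c*p[1],p[2]])
def proj(K,E,p):
    q=np.linalg.inv(E)@np.append(p,1);return np.array([K[0,0]*q[0]/-q[2]+K[0,2],K[1,1]*-q[1]/-q[2]+K[1,2]])
E
python3 - <<'E'
from h import *
from bench import *
from scipy.optimize import least_squares
T,S=get_image("top"),get_image("side")
def P(a):return[lambda l:np.array([-100,75,21.]),lambda l:np.array([-100,-75,21.]),lambda l:np.array([100,-75,21.]),
 lambda l:leafpt(132,0,7,l),lambda l:leafpt(82,20,32,l),lambda l:leafpt(68,-20,32,l)]
F=P(0)
ot=[(0,228,470),(1,548,527),(2,625,110),(3,407,318),(4,382,180),(5,488,173)]
os=[(1,80,430),(2,472,445),(3,216,134),(4,325,138),(5,343,184)]
def res(v):
    o=[]
    for (C,obs,f,off) in((T,ot,5.7,(245,145)),(S,os,3.8,(245,135))):
        for i,u,w in obs:
            px=(np.array([u,w])+.5)/f-.5+off
            o.append(proj(C["mtx"],C["extrinsics"],g2w(F[i](v[3]),*v[:3]))-px)
    return np.concatenate(o)
r=least_squares(res,[480,85,-.15,.5],x_scale=[10,10,.1,.1],loss="soft_l1")
v=r.x;print(v);print(res(v).reshape(-1,2).round(1))
np.save("v.npy",v)
for a in(v[3],0.016):
    for n,q in(("pad",(132,0,7)),("wide",(82,20,32)),("narrow",(68,-20,32))):print(a,n,g2w(leafpt(*q,a),*v[:3]).round(1))
print("latch",g2w([-93,0,115],*v[:3]))
s=read_state();print(s["position"],s["joints"])
E
```

```text
[ 4.99755507e+02  9.23901315e+01 -1.84474264e-01  5.28154197e-01]
[[-1.6  0.2]
 [ 0.2  1. ]
 [ 0.2 -1.6]
 [-0.3  0.9]
 [-0.  -0.6]
 [-0.2 -0.7]
 [-1.4  1. ]
 [ 0.4  1.5]
 [-0.6  1.8]
 [ 0.5 -0.7]
 [ 0.4 -1.3]]
0.5281541973326914 pad [464.9  98.9 151.6]
0.5281541973326914 wide [523.4 108.3 148. ]
0.5281541973326914 narrow [527.9  66.8 140.9]
0.016 pad [443.8 102.8  88.1]
0.016 wide [497.1 113.2 112.3]
0.016 narrow [503.5  71.3 112.1]
latch [408.33345418 109.44909769 115.        ]
[ 176.69887587 -599.12918148  205.45604064] [-1.02541443e+00  3.85261064e-01  7.17912571e-03 -2.33105478e-04
 -1.19398953e+00 -2.58569884e-01]
```

Call:
servo_tool:
  rows:
    - [0,-2.37,2.94,0,0,0,0]
    - [0,-2.37,2.94,0,0,0,0]
    - [0,-2.37,2.94,0,0,0,0]
    - [0,-2.37,2.94,0,0,0,0]
    - [0,-2.37,2.94,0,0,0,0]
    - [0,-2.37,2.94,0,0,0,0]
    - [0,-2.37,2.94,0,0,0,0]
    - [0,-2.37,2.94,0,0,0,0]
    - [0,-2.37,2.94,0,0,0,0]
    - [0,-2.37,2.94,0,0,0,0]
    - [0,-2.37,2.94,0,0,0,0]
    - [0,-2.37,2.94,0,0,0,0]

```text
clock: 1.4
position: [350.0, -179.1, 206.3]
ee_rot: [-0.143, 0.99, -0.0, 0.0]
contact_force: [1.0, -0.4, 0.3]
gripper_width: -0.3
```

Call:
servo_tool:
  rows:
    - [0,-2.37,2.94,0,0,0,0]
    - [0,-2.37,2.94,0,0,0,0]
    - [0,-2.37,2.94,0,0,0,0]
    - [0,-2.37,2.94,0,0,0,0]
    - [0,-2.37,2.94,0,0,0,0]
    - [0,-2.37,2.94,0,0,0,0]
    - [0,0,0,0,0,0,6.75]
    - [0,0,0,0,0,0,6.75]
    - [0,0,0,0,0,0,6.75]
    - [0,0,0,0,0,0,6.75]
    - [0,0,0,0,0,0,0]

```text
clock: 2.5
position: [436.1, 28.9, 206.0]
ee_rot: [0.092, 0.996, 0.0, -0.0]
contact_force: [0.0, -0.2, 0.4]
gripper_width: -0.1
```

```bash
cat > look.py <<'E'
import sys,cv2
from h import *
from bench import *
n=sys.argv[1]
v=np.load("v.npy");s=read_state();M=R.from_quat(s["ee_rot"]).as_matrix()
print(s["clock"],s["position"].round(1),"x",M[:,0].round(3),"z",M[:,2].round(3),s["contact_force"].round(1),s["gripper_width"].round(1))
for a in (v[3],.016):
  for nm,q in(("pad",(132,0,7)),("wide",(82,20,32)),("narrow",(68,-20,32))):
    p=g2w(leafpt(*q,a),*v[:3]);tip=s["position"]+11*M[:,2];print(round(a,2),nm,"tool shift cm",(M.T@(p-tip)/10).round(2))
if n!="0":
  o=[]
  for c in("top","side"):
    g=get_image(c)["image"][:,:,::-1]
    o.append(cv2.resize(g[145:245,255:375] if c=="top" else g[120:270,245:385],(400,333) if c=="top" else (400,429),interpolation=cv2.INTER_CUBIC))
  w=get_image("wrist")["image"][:,:,::-1]
  o[0]=np.vstack([o[0],np.zeros((96,400,3),np.uint8)])
  cv2.imwrite(f"pics/{n}a.png",np.hstack(o));cv2.imwrite(f"pics/{n}w.png",w)
E
python3 look.py m1
```

```text
Traceback (most recent call last):
  File "look.py", line 6, in <module>
    print(s["clock"],s["position"].round(1),"x",M[:,0].round(3),"z",M[:,2].round(3),s["contact_force"].round(1),s["gripper_width"].round(1))
                                                                                                                ^^^^^^^^^^^^^^^^^^^^^^^^
AttributeError: 'float' object has no attribute 'round'
```

```bash
sed -i 's/s\["gripper_width"\].round(1)/s["gripper_width"]/' look.py; python3 look.py m1
```

```text
2.5 [436.1  28.9 206. ] x [-0.983  0.183  0.   ] z [-0.  0. -1.] [ 0.  -0.2  0.4] -0.11157030263496655
0.53 pad tool shift cm [-1.55  7.41  4.35]
0.53 wide tool shift cm [-7.13  9.41  4.7 ]
0.53 narrow tool shift cm [-8.33  5.41  5.41]
0.02 pad tool shift cm [ 0.59  7.41 10.69]
0.02 wide tool shift cm [-4.45  9.41  8.27]
0.02 narrow tool shift cm [-5.85  5.41  8.29]
```

View pics/m1w.png

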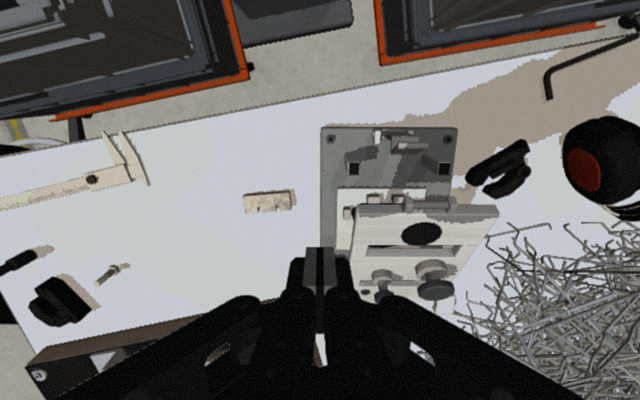

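Wrist view is clear: gauge plate front corners at (321,128) and (458,128), pad at (421,234). I'll add these to the fit as a check.

```bash
python3 - <<'E'
from h import *
from bench import *
from scipy.optimize import least_squares
W,T,S=get_image("wrist"),get_image("top"),get_image("side")
F=[lambda l:np.array([-100,75,21.]),lambda l:np.array([-100,-75,21.]),lambda l:np.array([100,-75,21.]),
 lambda l:leafpt(132,0,7,l),lambda l:leafpt(82,20,32,l),lambda l:leafpt(68,-20,32,l)]
ot=[(0,228,470),(1,548,527),(2,625,110),(3,407,318),(4,382,180),(5,488,173)]
os=[(1,80,430),(2,472,445),(3,216,134),(4,325,138),(5,343,184)]
ow=[(1,321,128),(0,458,128),(3,421,234)]
def res(v,use):
    o=[]
    for (C,obs,f,off) in use:
        for i,u,w in obs:
            px=(np.array([u,w])+.5)/f-.5+off
            o.append(proj(C["mtx"],C["extrinsics"],g2w(F[i](v[3]),*v[:3]))-px)
    return np.concatenate(o)
A=(T,ot,5.7,(245,145));B=(S,os,3.8,(245,135));C=(W,ow,1,(0,0))
v0=np.load("v.npy")
print("wrist err of old fit",res(v0,[C]).reshape(-1,2).round(1).tolist())
for nm,u in(("all",[A,B,C]),("AC",[A,C]),("AB",[A,B]),("C",[C])):
    r=least_squares(res,v0,args=(u,),x_scale=[10,10,.1,.1],loss="soft_l1");print(nm,r.x.round(3),g2w(leafpt(132,0,7,.016),*r.x[:3]).round(1),r.cost)
    if nm=="all":np.save("v.npy",r.x)
E
python3 look.py 0
```

```text
wrist err of old fit [[-3.0, 0.3], [-0.9, 0.5], [-3.8, -2.7]]
all [ 4.99574e+02  9.37980e+01 -1.87000e-01  5.47000e-01] [443.7 104.4  88.1] 10.564078043047843
AC [ 4.99397e+02  9.36590e+01 -1.88000e-01  5.50000e-01] [443.5 104.3  88.1] 6.289368209623129
AB [ 4.99756e+02  9.23900e+01 -1.84000e-01  5.28000e-01] [443.8 102.8  88.1] 7.3189656487561106
C [ 4.99797e+02  9.46640e+01 -1.83000e-01  5.49000e-01] [443.9 105.   88.1] 0.9108573580244441
2.8 [436.3  28.8 206.1] x [-0.983  0.183  0.   ] z [-0.  0. -1.] [-0.4  0.3 -1.2] 0.2920293675939405
0.55 pad tool shift cm [-1.63  7.56  4.15]
0.55 wide tool shift cm [-7.2   9.54  4.61]
0.55 narrow tool shift cm [-8.39  5.54  5.34]
0.02 pad tool shift cm [ 0.65  7.57 10.7 ]
0.02 wide tool shift cm [-4.4   9.55  8.28]
0.02 narrow tool shift cm [-5.78  5.55  8.3 ]
```

Call:
servo_tool:
  rows:
    - [0,-0.4,1.89,0,0,0,0]
    - [0,-0.4,1.89,0,0,0,0]
    - [0,-0.4,1.89,0,0,0,0]
    - [0,-0.4,1.89,0,0,0,0]
    - [0,0,0,1,0,0,0]
    - [0,0,0,1,0,0,0]
    - [0,0,0,1,0,0,0]
    - [0,0,0,0.5,0,0,0]
    - [0,0,0,0.5,0,0,0]
    - [0,0.0,0,0,0,0,0]

```text
clock: 3.8
position: [465.4, 99.7, 165.4]
ee_rot: [0.092, 0.996, -0.0, -0.001]
contact_force: [-0.6, -0.6, 0.0]
gripper_width: 0.2
```

```bash
python3 look.py m2
```

```text
3.8 [465.4  99.7 165.4] x [-0.983  0.184  0.001] z [-0.001 -0.001 -1.   ] [-0.6 -0.6  0. ] 0.19056319212303266
0.55 pad tool shift cm [-0.05  0.06  0.08]
0.55 wide tool shift cm [-5.63  2.05  0.54]
0.55 narrow tool shift cm [-6.82 -1.96  1.27]
0.02 pad tool shift cm [2.22 0.07 6.64]
0.02 wide tool shift cm [-2.83  2.05  4.21]
0.02 narrow tool shift cm [-4.22 -1.95  4.23]
```

View pics/m2a.png

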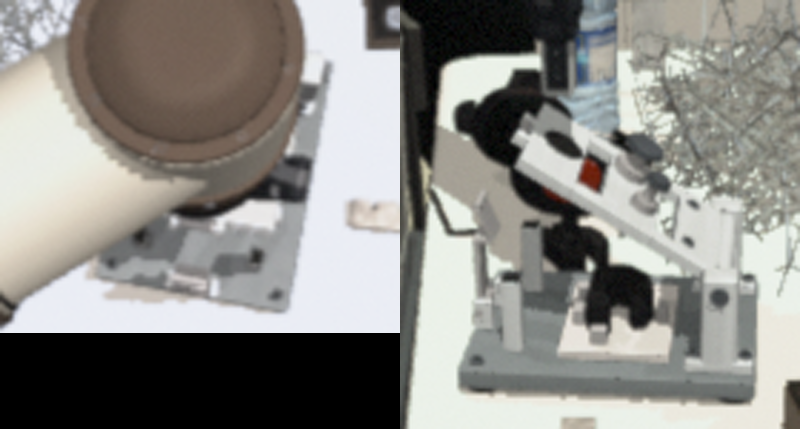

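Run:
```python
from h import *
from bench import *
import cv2
v=np.load("v.npy");s=read_state();M=R.from_quat(s["ee_rot"]).as_matrix();print(s["clock"],s["position"],s["joints"].round(3))
for c in("side","wrist"):
    g=get_image(c)
    for n,p in(("tip",s["position"]+11*M[:,2]),("tip+30",s["position"]-19*M[:,2]),("pad",g2w(leafpt(132,0,7,v[3]),*v[:3]))):
        print(c,n,proj(g["mtx"],g["extrinsics"],p).round(1))
    print(g["extrinsics"].round(2).tolist())
    if c=="side":im=g["image"][90:200,250:380,::-1]
    else:w=g["image"][:,:,::-1]
cv2.imwrite("pics/m3.png",np.hstack([cv2.resize(im,(473,400),interpolation=cv2.INTER_CUBIC),w[:,190:510]]))
```

```text
3.95 [466.16444253 100.13922425 166.49955449] [ 0.553  0.168 -0.404  0.    -0.998 -2.309]
side tip [301.4 169.5]
side tip+30 [300.9 154.8]
side pad [301.4 170.4]
[[1.0, 0.05, -0.06, 437.62], [-0.07, 0.43, -0.9, -760.77], [-0.02, 0.9, 0.43, 499.77], [0.0, 0.0, 0.0, 1.0]]
wrist tip [318.1 236. ]
wrist tip+30 [317.8 259.7]
wrist pad [318.  234.6]
[[0.18, -0.94, -0.3, 388.55], [0.98, 0.18, 0.06, 115.39], [0.0, -0.31, 0.95, 333.45], [0.0, 0.0, 0.0, 1.0]]
```

View pics/m3.png

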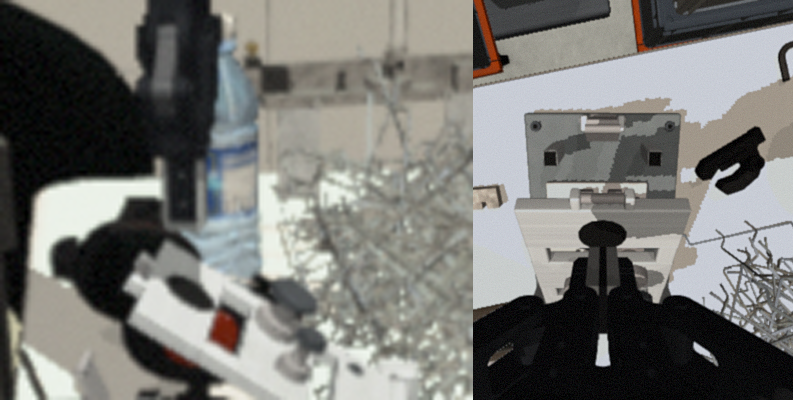

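The side view shows the fingertip about 35 mm above the pad (at px (300,151), pad at (302,170)). The nominal 11 mm tip length predicts contact. So I'll descend slowly, watching the force and the picture.

Call:
servo_tool:
  rows:
    - [0,0,0,0.5,0,0,0]
    - [0,0,0,0.5,0,0,0]
    - [0,0,0,0.5,0,0,0]
    - [0,0,0,0.5,0,0,0]
    - [0,0,0,0,0,0,0]

```text
clock: 4.55
position: [465.3, 99.9, 145.1]
ee_rot: [0.092, 0.996, -0.001, -0.001]
contact_force: [-0.9, 0.0, 0.4]
gripper_width: -0.3
```

```bash
python3 look.py 0|head -1
python3 - <<'E'
from bench import *
import cv2,numpy as np
a=get_image("side")["image"][90:270,250:380,::-1];w=get_image("wrist")["image"][100:400,190:450,::-1]
cv2.imwrite("pics/m4.png",np.hstack([cv2.resize(a,(390,540),interpolation=cv2.INTER_CUBIC),cv2.resize(w,(400,540))]))
E
```

```text
4.55 [465.3  99.9 145.1] x [-0.983  0.184  0.002] z [-0.002 -0.001 -1.   ] [-0.9  0.   0.4] -0.33187108126447135
```

View pics/m4.png

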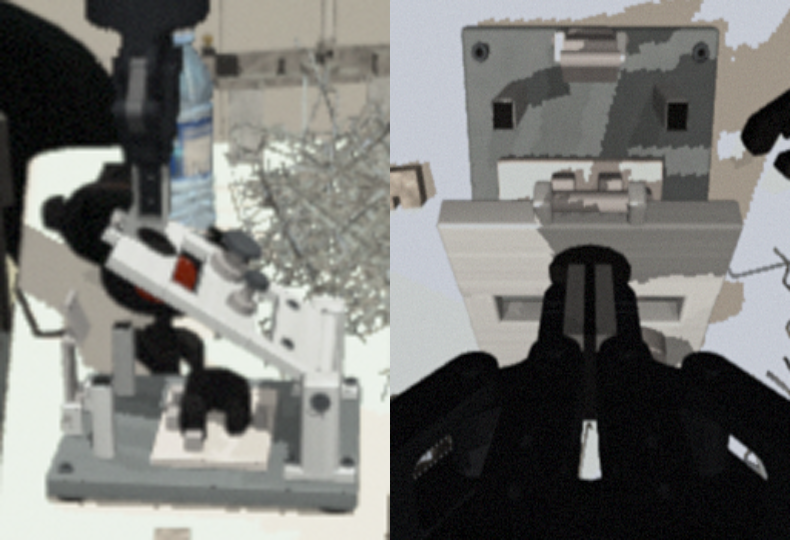

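Side view: tip at about (300,165), pad at (302,170), so roughly 10 mm to go and laterally well aligned. I'll follow the arc down.

Call:
servo_tool:
  rows:
    - [0,0,0,0.5,0,0,0]
    - [0,0,0,0.5,0,0,0]
    - [0,0.25,0,0.43,0,0,0]
    - [0,0.25,0,0.43,0,0,0]
    - [0,0.25,0,0.43,0,0,0]
    - [0,0.25,0,0.43,0,0,0]
    - [0,0.18,0,0.46,0,0,0]
    - [0,0.18,0,0.46,0,0,0]
    - [0,0,0,0,0,0,0]

```text
clock: 5.55
position: [451.7, 102.4, 108.9]
ee_rot: [0.092, 0.996, -0.0, -0.001]
contact_force: [-0.2, 1.2, -0.2]
gripper_width: -0.4
```

Call:
servo_tool:
  rows:
    - [0,0.18,0,0.46,0,0,0]
    - [0,0.18,0,0.46,0,0,0]
    - [0,0.13,0,0.55,0,0,0]
    - [0,0.13,0,0.55,0,0,0]
    - [0,0.13,0,0.55,0,0,0]
    - [0,0,0,0,0,0,0]

```text
clock: 6.15
position: [444.5, 103.8, 83.1]
ee_rot: [0.092, 0.996, -0.0, -0.001]
contact_force: [-0.8, -0.2, -0.2]
gripper_width: 0.0
```

```bash
python3 look.py 0|head -1
python3 - <<'E'
from bench import *
import cv2,numpy as np
a=get_image("side")["image"][90:270,250:380,::-1];w=get_image("wrist")["image"][100:400,190:450,::-1]
cv2.imwrite("pics/m5.png",np.hstack([cv2.resize(a,(390,540),interpolation=cv2.INTER_CUBIC),cv2.resize(w,(400,540))]))
E
```

```text
6.15 [444.5 103.8  83.1] x [-0.983  0.183  0.001] z [-0.002 -0.001 -1.   ] [-0.8 -0.2 -0.2] 0.013906834282234862
```

View pics/m5.png

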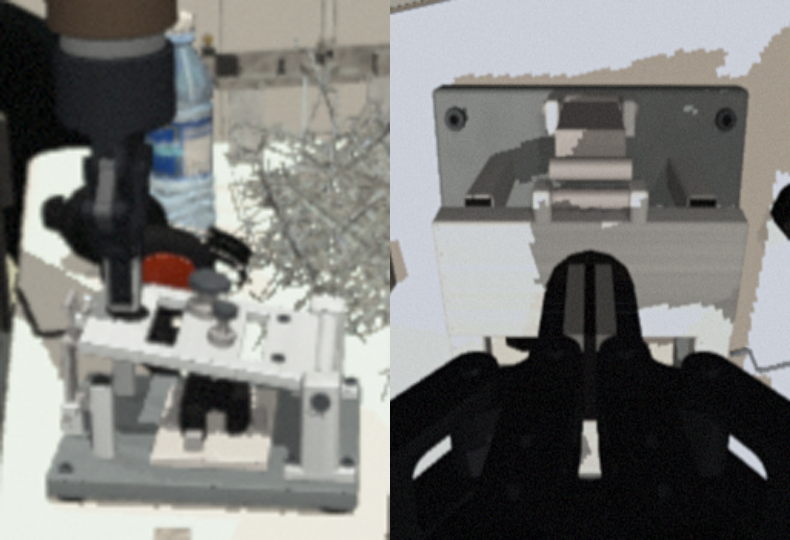

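Side view: leaf pressed down to about 0.1–0.15 rad, tip on the pad at px (293,193), pin near the hook. Continue in small steps.

Call:
servo_tool:
  rows:
    - [0,0.05,0,0.3,0,0,0]
    - [0,0.03,0,0.3,0,0,0]
    - [0,0,0,0.2,0,0,0]
    - [0,0,0,0,0,0,0]

```text
clock: 6.65
position: [444.3, 104.2, 75.8]
ee_rot: [0.092, 0.996, -0.0, -0.0]
contact_force: [0.6, 0.9, 0.3]
gripper_width: -0.0
```

Call:
servo_tool:
  rows:
    - [0,0,0,0.2,0,0,0]
    - [0,0,0,0,0,0,0]

```text
clock: 6.85
position: [444.3, 104.2, 73.9]
ee_rot: [0.092, 0.996, -0.0, -0.0]
contact_force: [-2.2, 1.3, 2.6]
gripper_width: 0.1
```

Call:
servo_tool:
  rows:
    - [0,0,0,0.2,0,0,0]
    - [0,0,0,0,0,0,0]

```text
clock: 7.05
position: [444.3, 104.2, 72.0]
ee_rot: [0.092, 0.996, -0.0, -0.0]
contact_force: [-1.6, 0.0, 2.8]
gripper_width: -0.3
```

Call:
servo_tool:
  rows:
    - [0,0,0,0.2,0,0,0]
    - [0,0,0,0,0,0,0]

```text
clock: 7.25
position: [444.3, 104.2, 69.9]
ee_rot: [0.092, 0.996, -0.0, -0.0]
contact_force: [-1.2, 0.3, 2.5]
gripper_width: 0.0
```

Call:
servo_tool:
  rows:
    - [0,0,0,0.2,0,0,0]
    - [0,0,0,0,0,0,0]

```text
clock: 7.45
position: [444.4, 104.2, 67.6]
ee_rot: [0.092, 0.996, -0.0, 0.0]
contact_force: [-1.0, -0.5, 0.5]
gripper_width: 0.1
```

Call:
servo_tool:
  rows:
    - [0,0,0,0.1,0,0,0]
    - [0,0,0,0,0,0,0]

```text
clock: 7.65
position: [444.5, 104.2, 66.7]
ee_rot: [0.092, 0.996, -0.0, 0.0]
contact_force: [-0.2, -0.4, -0.3]
gripper_width: 0.0
```

Call:
servo_tool:
  rows:
    - [0,0,0,0.1,0,0,0]
    - [0,0,0,0,0,0,0]

```text
clock: 7.85
position: [444.5, 104.2, 65.9]
ee_rot: [0.092, 0.996, -0.0, 0.0]
contact_force: [0.2, -0.6, 0.8]
gripper_width: 0.4
```

Call:
servo_tool:
  rows:
    - [0,0,0,0.1,0,0,0]
    - [0,0,0,0,0,0,0]

```text
clock: 8.05
position: [444.4, 104.3, 65.0]
ee_rot: [0.092, 0.996, 0.0, 0.0]
contact_force: [0.5, -0.1, 0.8]
gripper_width: -0.2
```

Call:
servo_tool:
  rows:
    - [0,0,0,0.1,0,0,0]
    - [0,0,0,0,0,0,0]

```text
clock: 8.25
position: [444.3, 104.2, 63.8]
ee_rot: [0.092, 0.996, 0.0, -0.0]
contact_force: [-0.3, -0.5, -0.2]
gripper_width: 0.1
```

```bash
cat > snap.py <<'E'
import sys,cv2,numpy as np
from bench import *
a=get_image("side")["image"][140:270,255:375,::-1];w=get_image("wrist")["image"][100:400,190:450,::-1]
cv2.imwrite(f"pics/{sys.argv[1]}.png",np.hstack([cv2.resize(a,(480,520),interpolation=cv2.INTER_CUBIC),cv2.resize(w,(320,520))]))
E
python3 snap.py m6
```

```text
(no output)
```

View pics/m6.png

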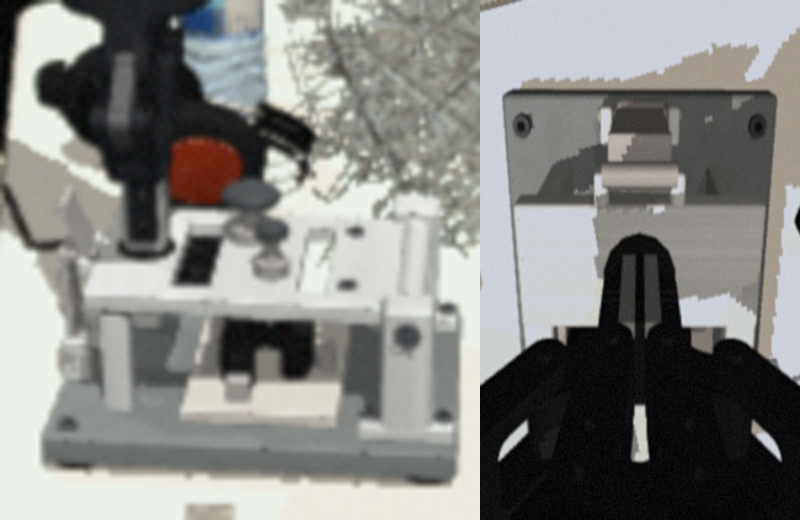

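Leaf now looks parallel to the plate (nearly shut), tip on the pad. Press on until the hard stop shows as force.

Call:
servo_tool:
  rows:
    - [0,0,0,0.1,0,0,0]
    - [0,0,0,0,0,0,0]

```text
clock: 8.55
position: [444.4, 104.2, 63.0]
ee_rot: [0.092, 0.996, -0.0, 0.0]
contact_force: [-0.1, -0.7, 0.7]
gripper_width: -0.1
```

Call:
servo_tool:
  rows:
    - [0,0,0,0.1,0,0,0]
    - [0,0,0,0,0,0,0]

```text
clock: 8.75
position: [444.3, 104.2, 62.0]
ee_rot: [0.092, 0.996, -0.0, -0.0]
contact_force: [-0.7, -0.1, 0.3]
gripper_width: 0.0
```

Call:
servo_tool:
  rows:
    - [0,0,0,0.1,0,0,0]
    - [0,0,0,0,0,0,0]

```text
clock: 8.95
position: [444.3, 104.2, 60.9]
ee_rot: [0.092, 0.996, -0.0, -0.0]
contact_force: [-0.7, 1.3, 0.3]
gripper_width: 0.1
```

Call:
servo_tool:
  rows:
    - [0,0,0,0.1,0,0,0]
    - [0,0,0,0,0,0,0]

```text
clock: 9.15
position: [444.4, 104.2, 60.8]
ee_rot: [0.092, 0.996, -0.0, 0.0]
contact_force: [-4.1, -0.1, 7.5]
gripper_width: 0.0
```

Call:
servo_tool:
  rows:
    - [0,0,0,0.1,0,0,0]
    - [0,0,0,0,0,0,0]

```text
clock: 9.35
position: [444.4, 104.2, 60.7]
ee_rot: [0.092, 0.996, -0.0, 0.0]
contact_force: [-5.8, 0.5, 15.7]
gripper_width: -0.0
```

Call:
servo_tool:
  rows:
    - [0,0,0,0.1,0,0,0]
    - [0,0,0,0,0,0,0]

```text
clock: 9.55
position: [444.4, 104.2, 60.6]
ee_rot: [0.091, 0.996, -0.0, 0.0]
contact_force: [-8.3, -0.1, 22.0]
gripper_width: -0.2
```

Run:
```python
from bench import *
s=read_state();print(s["joint_efforts"].round(2),s["wrist_torque"].round(2),s["contact_force"].round(1),s["position"])
import cv2,numpy as np
a=get_image("side")["image"][140:270,255:375,::-1].astype(int)
b=cv2.imread("pics/m6.png")[:,:480];a2=cv2.resize(a.astype(np.uint8),(480,520),interpolation=cv2.INTER_CUBIC)
cv2.imwrite("pics/m7side.png",a2)
d=np.abs(a2.astype(int)-b).max(2)
for y0 in range(0,520,40):print([int((d[y0:y0+40,x:x+40]>50).mean()*100) for x in range(0,480,40)])
# phase shift of leaf edge area
print(cv2.phaseCorrelate(np.float32(cv2.cvtColor(b,7)[255:330,90:200]),np.float32(cv2.cvtColor(a2,7)[255:330,90:200])))
print(cv2.phaseCorrelate(np.float32(cv2.cvtColor(b,7)[400:490,40:200]),np.float32(cv2.cvtColor(a2,7)[400:490,40:200])))
```

```text
[-1.010e+00 -1.889e+01  1.138e+01  2.430e+00  2.030e+00  1.000e-02] [ 0.11  2.51 -0.01] [-8.3 -0.1 22. ] [444.44112921 104.23286597  60.56860205]
[0, 17, 15, 0, 12, 4, 0, 0, 0, 0, 0, 0]
[0, 0, 0, 0, 0, 0, 0, 0, 0, 0, 0, 0]
[0, 0, 0, 0, 0, 0, 0, 0, 0, 0, 0, 0]
[0, 0, 0, 0, 0, 0, 0, 0, 0, 0, 0, 0]
[0, 0, 9, 1, 0, 0, 4, 0, 0, 0, 0, 0]
[0, 0, 2, 0, 20, 19, 2, 0, 1, 0, 0, 0]
[0, 0, 13, 31, 12, 1, 0, 0, 0, 0, 0, 0]
[0, 0, 5, 2, 15, 7, 0, 0, 0, 0, 0, 0]
[0, 2, 0, 0, 0, 0, 1, 6, 0, 0, 0, 0]
[0, 0, 0, 0, 0, 0, 0, 0, 0, 0, 0, 0]
[0, 0, 0, 0, 0, 0, 0, 0, 0, 0, 0, 0]
[0, 0, 0, 0, 0, 0, 0, 0, 0, 0, 0, 0]
[0, 0, 0, 0, 0, 0, 0, 0, 0, 0, 0, 0]
((0.20103018168148168, 0.9867984667317415), 0.47829457569122313)
((-0.043373376824291654, -0.04209176355091415), 0.8520622682571412)
```

Hard stop met at TCP z≈60.7 with 22 N, so the effective tip is about 25 mm above the nominal TCP. Lift clear and check the latch.

Call:
servo_tool:
  rows:
    - [0,0,0,-0.4,0,0,0]
    - [0,0,0,-0.6,0,0,0]
    - [0,0,0,-1.2,0,0,0]
    - [0,0,0,-1.2,0,0,0]
    - [0,0,0,-1.2,0,0,0]
    - [0,0,0,-0.2,0,0,0]
    - [0,0,0,0,0,0,0]

```text
clock: 10.3
position: [444.4, 104.3, 106.0]
ee_rot: [0.092, 0.996, 0.0, 0.0]
contact_force: [-0.6, -0.8, -0.1]
gripper_width: -0.1
```

```bash
python3 snap.py m8; python3 look.py 0
```

```text
10.4 [443.9 104.  105.4] x [-0.983  0.184  0.001] z [-0.001 -0.001 -1.   ] [-0.1 -0.1 -0.1] 0.13199966248859488
0.55 pad tool shift cm [-2.24  0.02 -5.93]
0.55 wide tool shift cm [-7.82  2.01 -5.47]
0.55 narrow tool shift cm [-9.   -1.99 -4.74]
0.02 pad tool shift cm [0.03 0.03 0.62]
0.02 wide tool shift cm [-5.01  2.02 -1.8 ]
0.02 narrow tool shift cm [-6.41 -1.98 -1.78]
```

View pics/m8.png

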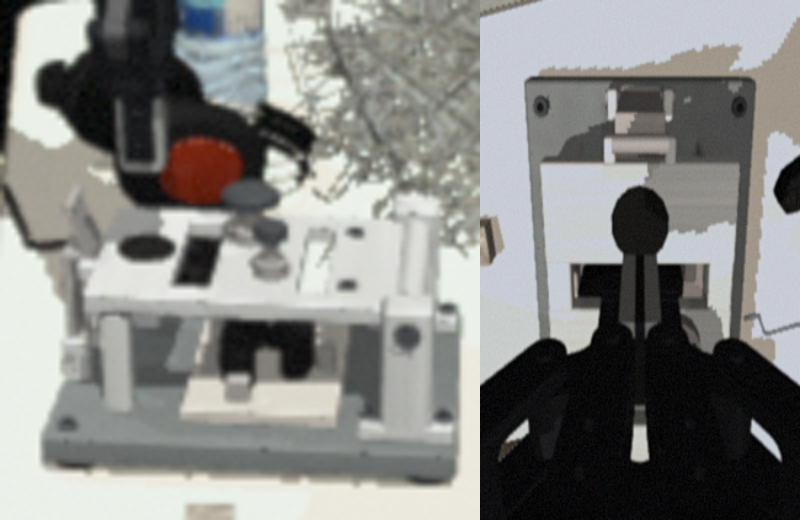

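Latched: with the tool clear at (140,165), the leaf stays parallel to the plate and the hook stands over the pin at (75,250). Now the wide plunger.

Call:
servo_tool:
  rows:
    - [0,-1.25,0.52,0,0,0,0]
    - [0,-1.25,0.52,0,0,0,0]
    - [0,-1.25,0.52,0,0,0,0]
    - [0,-1.25,0.52,0,0,0,0]
    - [0,0,0,0.5,0,0,0]
    - [0,0,0,0.5,0,0,0]
    - [0,0,0,0.3,0,0,0]
    - [0,0,0,0,0,0,0]

```text
clock: 11.2
position: [496.1, 115.0, 92.1]
ee_rot: [0.092, 0.996, -0.001, -0.001]
contact_force: [-0.2, 0.1, 0.9]
gripper_width: 0.2
```

Call:
servo_tool:
  rows:
    - [0,0,0,0.3,0,0,0]
    - [0,0,0,0.3,0,0,0]
    - [0,0,0,0,0,0,0]

```text
clock: 11.5
position: [496.9, 115.4, 86.7]
ee_rot: [0.092, 0.996, -0.0, -0.0]
contact_force: [0.1, 0.3, 0.1]
gripper_width: -0.1
```

Call:
servo_tool:
  rows:
    - [0,0,0,0.3,0,0,0]
    - [0,0,0,0.2,0,0,0]
    - [0,0,0,0,0,0,0]

```text
clock: 11.8
position: [497.2, 115.5, 81.9]
ee_rot: [0.092, 0.996, -0.0, -0.0]
contact_force: [-0.7, 0.6, 1.3]
gripper_width: -0.2
```

Call:
servo_tool:
  rows:
    - [0,0,0,0.3,0,0,0]
    - [0,0,0,0,0,0,0]

```text
clock: 12.0
position: [497.4, 115.5, 78.8]
ee_rot: [0.092, 0.996, 0.0, 0.0]
contact_force: [-0.4, -0.3, 0.9]
gripper_width: -0.3
```

Call:
servo_tool:
  rows:
    - [0,0,0,0.2,0,0,0]
    - [0,0,0,0,0,0,0]

```text
clock: 12.2
position: [497.4, 115.5, 76.8]
ee_rot: [0.092, 0.996, 0.0, 0.0]
contact_force: [-1.1, 0.5, 1.5]
gripper_width: 0.3
```

Call:
servo_tool:
  rows:
    - [0,0,0,0.2,0,0,0]
    - [0,0,0,0,0,0,0]

```text
clock: 12.4
position: [497.4, 115.5, 74.8]
ee_rot: [0.092, 0.996, 0.0, 0.0]
contact_force: [-1.0, 1.1, 1.2]
gripper_width: -0.2
```

Call:
servo_tool:
  rows:
    - [0,0,0,0.1,0,0,0]
    - [0,0,0,0,0,0,0]

```text
clock: 12.6
position: [497.5, 115.5, 74.5]
ee_rot: [0.092, 0.996, -0.0, 0.0]
contact_force: [-2.6, -0.0, 5.7]
gripper_width: 0.1
```

Call:
servo_tool:
  rows:
    - [0,0,0,0.1,0,0,0]
    - [0,0,0,0,0,0,0]

```text
clock: 12.8
position: [497.5, 115.6, 74.2]
ee_rot: [0.092, 0.996, -0.0, 0.0]
contact_force: [-3.8, -0.0, 9.6]
gripper_width: -0.1
```

Hard stop exactly at the predicted height. A bit more press, then lift and go over the narrow one.

Call:
servo_tool:
  rows:
    - [0,0,0,0.2,0,0,0]
    - [0,0,0,0,0,0,0]
    - [0,0,0,0,0,0,0]

```text
clock: 13.1
position: [497.7, 115.6, 73.5]
ee_rot: [0.091, 0.996, -0.0, 0.001]
contact_force: [-6.6, 0.3, 17.5]
gripper_width: 0.2
```

Call:
servo_tool:
  rows:
    - [0,0,0,-0.4,0,0,0]
    - [0,0,0,-0.9,0,0,0]
    - [0,0,0,-0.9,0,0,0]
    - [0,0,0,-0.9,0,0,0]
    - [0,0,0,0,0,0,0]

```text
clock: 13.6
position: [498.3, 116.0, 103.4]
ee_rot: [0.092, 0.996, 0.001, 0.001]
contact_force: [1.0, 0.5, 0.9]
gripper_width: -0.2
```

```bash
python3 look.py 0 | sed -n '1p;5,7p'; python3 snap.py m9
python3 - <<'E'
import cv2,numpy as np
b=cv2.cvtColor(cv2.imread("pics/m8.png"),7)[:,:480];a=cv2.cvtColor(cv2.imread("pics/m9.png"),7)[:,:480]
for nm,(y0,y1,x0,x1) in dict(leaf=(280,330,60,230),hook=(185,290,50,100),wide=(175,250,215,250),narrow=(225,285,250,295)).items():
    print(nm,cv2.phaseCorrelate(np.float32(b[y0:y1,x0:x1]),np.float32(a[y0:y1,x0:x1])),np.abs(b[y0:y1,x0:x1].astype(int)-a[y0:y1,x0:x1]).mean())
E
```

```text
13.6 [498.3 116.  103.4] x [-0.983  0.183 -0.002] z [ 0.003  0.001 -1.   ] [1.  0.5 0.9] -0.189663418798516
0.02 pad tool shift cm [ 5.16 -2.14  0.42]
0.02 wide tool shift cm [ 0.11 -0.15 -1.99]
0.02 narrow tool shift cm [-1.28 -4.16 -1.97]
leaf ((-0.03049589386822049, 0.05590174837971773), 0.8866140597661336) 2.7627058823529413
hook ((0.3498456035250683, 0.16643218526507297), 0.5286504794933178) 29.22095238095238
wide ((0.1071700136515723, 0.5455206825100873), 0.812724657147019) 29.87009523809524
narrow ((0.4138569909671581, -0.03875738321329436), 0.9675934026859425) 4.814444444444445
```

Call:
servo_tool:
  rows:
    - [0,-0.33,-1.02,0,0,0,0]
    - [0,-0.33,-1.02,0,0,0,0]
    - [0,-0.33,-1.02,0,0,0,0]
    - [0,-0.33,-1.02,0,0,0,0]
    - [0,0,0,0.5,0,0,0]
    - [0,0,0,0.5,0,0,0]
    - [0,0,0,0.5,0,0,0]
    - [0,0,0,0,0,0,0]

```text
clock: 14.5
position: [502.5, 73.0, 86.2]
ee_rot: [0.092, 0.996, -0.0, -0.001]
contact_force: [-0.0, -0.7, 0.2]
gripper_width: -0.0
```

Call:
servo_tool:
  rows:
    - [0,0,0,0.3,0,0,0]
    - [0,0,0,0.3,0,0,0]
    - [0,0,0,0,0,0,0]

```text
clock: 14.8
position: [502.8, 73.2, 80.8]
ee_rot: [0.092, 0.996, 0.0, -0.0]
contact_force: [0.0, -0.5, 0.7]
gripper_width: -0.1
```

Call:
servo_tool:
  rows:
    - [0,0,0,0.3,0,0,0]
    - [0,0,0,0.2,0,0,0]
    - [0,0,0,0,0,0,0]

```text
clock: 15.1
position: [502.8, 73.1, 75.8]
ee_rot: [0.092, 0.996, 0.0, -0.0]
contact_force: [-0.1, -0.5, 1.5]
gripper_width: -0.2
```

Call:
servo_tool:
  rows:
    - [0,0,0,0.2,0,0,0]
    - [0,0,0,0,0,0,0]

```text
clock: 15.3
position: [502.7, 73.1, 74.4]
ee_rot: [0.092, 0.996, 0.0, -0.0]
contact_force: [-3.5, 1.5, 5.1]
gripper_width: -0.1
```

Call:
servo_tool:
  rows:
    - [0,0,0,0.2,0,0,0]
    - [0,0,0,0.2,0,0,0]
    - [0,0,0,0,0,0,0]
    - [0,0,0,0,0,0,0]

```text
clock: 15.7
position: [503.0, 73.1, 73.2]
ee_rot: [0.091, 0.996, -0.0, 0.001]
contact_force: [-9.4, 2.2, 22.8]
gripper_width: -0.1
```

Call:
servo_tool:
  rows:
    - [0,0,0,-0.4,0,0,0]
    - [0,0,0,-1,0,0,0]
    - [0,0,0,-2,0,0,0]
    - [0,0,0,-3,0,0,0]
    - [0,0,0,-3,0,0,0]
    - [0,0,0,-3,0,0,0]
    - [0,0,0,0,0,0,0]

```text
clock: 16.4
position: [505.7, 73.7, 198.5]
ee_rot: [0.092, 0.996, 0.002, 0.004]
contact_force: [0.4, 0.1, -0.1]
gripper_width: 0.2
```

```bash
python3 snap.py m10; python3 look.py 0|head -1
```

```text
16.5 [502.9  73.  194.3] x [-0.983  0.184 -0.001] z [ 0.001  0.001 -1.   ] [ 0.2  0.7 -0.7] 0.2512088528956098
```

View pics/m10.png

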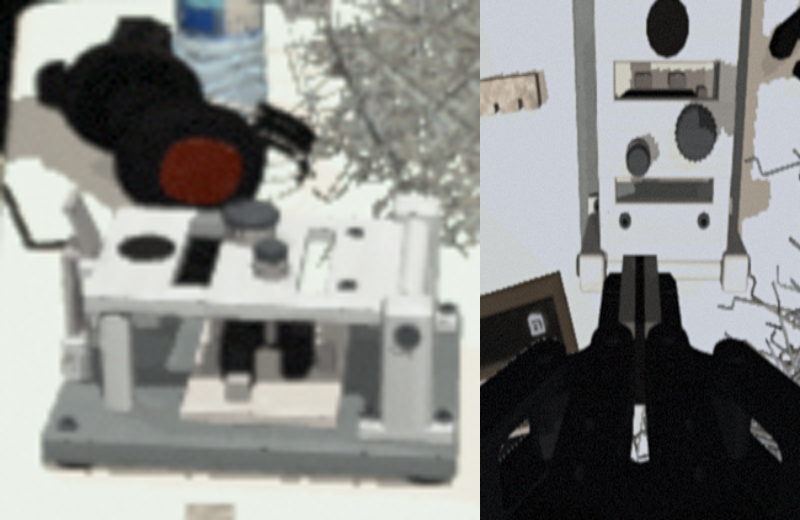

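Final picture: leaf shut with the hook over the pin at (75,245), and both heads seated low on their bushings at (250,217) and (270,255). The tool is clear and the clip is in place, so I'm handing in.

```bash
python3 -c "
from bench import *
print(job_done())"
```

```text
the job is handed in; nothing more can be done
None
```

I pressed the leaf shut with closed fingers until it met its hard stop (22 N) and the hook caught it. I then pushed the wide plunger home (17 N at its stop) and after that the narrow one (23 N). The job was handed in at about 16.5 s of the 42 s allowed.

**Last checks:**
- **Leaf and latch:** with the tool lifted clear, the leaf stayed parallel to the plate with the hook over its pin.
- **Plungers:** both heads sit down on their bushings. Each stopped within about 0.3 mm of the height I predicted for "home".
- **Clip and loose parts:** the clip looks in place in its nest. The gauge block and spare clip were never approached; I judged this by eye and did not measure their positions.
- **Robot:** about 120 mm clear of the gauge, with contact force near zero.

**What disagreed:**
- **Fingertip position:** contact showed the shut fingertips about 25 mm behind the TCP, not 11 mm ahead of it as stated. I relied on pictures and force to find the contacts.
- **Force readings:** the light forces (leaf spring and plunger friction) read lower than stated, mostly within sensor noise. Only the hard stops were clear.
- **Side-view comparison after the wide press:** the hook area of the picture had changed while the leaf had not moved. I took it for a shadow, and the final picture shows the hook upright.

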